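# Make up the barrel kit and the case-closing kit

### The arm

A 7-joint arm with a two-finger parallel gripper is mounted at the origin on a cart in front of the work surface, level with it; the furniture and walls round the work are solid. World frame = base frame: x ahead of the robot, y to its left, z up, the work surface at z = 0. Lengths are in mm, angles in rad, forces in N, time in s.
With the tool pointing down it reaches from about 400 to 875 mm from the base axis. Payload 4.4 kg.
Tool frame: the origin (TCP) lies at the very end of the fingers, on their centre line; the grasp point (between the pads) lies 19 mm behind it; z points along the fingers, y is the line along which they close (so a half turn about z gives the same grasp; the last joint's range is limited). The gripper opens to 85 mm and grips with 20 to 120 N. Pads are 22 mm wide; open, the fingers measure 114 mm over their backs; the gripper's body (76 mm by 85 mm) begins 54 mm behind the grasp point. The pads swing forward as they close: fully open they stand 13 mm farther back than shut.
Start: joints at [-1.268, 0.628, 0.038, 1.517, -0.027, 0.996, -0.02], TCP at [234.3, 606.318, 231.313] pointing down, gripper open.
Joint ranges: [-3.06, 3.06], [-0.37, 2.12], [-1.25, 1.32], [0.18, 2.47], [-1.1, 4.24], [0.23, 1.98], [-2.94, 2.94]. Speed limits (rad/s): [2.57, 2.57, 3.14, 3.14, 3.14, 3.14, 3.14].

### API

Orientations are given as [roll, pitch, yaw] about the fixed x, y, z axes, in that order (R = Rz(yaw) Ry(pitch) Rx(roll)).
In Python, from cell import read_state, get_image, camera_params, finish_job gives the robot as it stands.
- The arm moves only by the tool arm_command, never from a script. Its argument "deltas" is a list of rows, each an object of numbers: "dx", "dy", "dz": the shift along the world's x, y, z in m; "yaw": the turn about the world's z in degrees; "jaw": the opening, from 0 (shut) to 1 (fully open). A call has 1 to 20 rows; each row is the pose to reach, as a shift and turn from the pose commanded when the call began; what a row does not reach only later rows make up. A row lasts 1/10 s, in which the tool goes at most 50 mm and 8.59 degrees, less where a joint would pass 70% of its speed; a pose out of reach is approached as far as the arm can. A call with a gripper value outside its range is refused whole. The fingers move at their own pace and stop on an object; the grip force is fixed at half the most. Time passes only in rows, so rows that repeat a pose let the fingers close. It gives the time, the measured TCP pose, the force, the opening and the grip force at its end, in the units of the state.
- read_state(): the state, without advancing time (a new reading comes with each control period).
- get_image(name): name is "side" or "top"; returns (picture, depth): 400x640x3 uint8, red, green, blue; 400x640 float32, mm along the optical axis (not along the pixel's ray), 0 where there is no reading.
- camera_params(name): a dict with "camera_matrix" (3x3 intrinsics, pixels), "extrinsics" (4x4, takes a point from camera to world coordinates). Camera axes: x right, y down, z forward; pixel columns grow to the right and rows downward; lengths in mm; the calibration is good to about 2 mm. A picture is of the moment at which its call begins. camera_params takes no time and is no camera call.
- finish_job(): hands the job in; it is judged then, once.
The state is a dict: "clock": time; "qpos": joint angles; "qd": joint speeds; "tau": joint torques, N m; "eef_pos": TCP position; "tool_rot": TCP orientation; "force": force on the tool from outside, world axes, zero at the start; "torque": the same for the moment, N m; "width": finger opening in mm; "gripper_force": force on a finger pad.
Only numpy, scipy, OpenCV 4.12 (cv2) and the standard library are available. Lean on these libraries where they do the work, as an engineer would, in place of code of your own. Each camera call takes 0.05 s, during which the arm holds its last target. There are 200 camera calls.

### The job

Make up the two kits for the next watch. Barrel kit: put the brass mainspring barrel and the slim brass arbor into the round blue tray, one in each half, and close that tray with its clear dust cover, seated down on the flange all round. Case-closing kit: put the white stepped press die and the flat white press die into the wooden tray, one in each compartment; everything stands upright, and the loupe, the red-lidded oil cup and the green pot of screws stay where they are.

Things in the scene. Friction and masses are not known exactly. Their poses are not given: they have to be found in the camera images.
- barrel: mainspring barrel: flat brass drum, 22 mm diameter, 10 mm high including a small round boss on top. Origin at the centre of its underside, z up. Like all things and trays here it stands on a dark grey bench mat 2 mm thick (mat top at height 0.002).
- arbor: slim brass arbor standing on its thicker collar: 10 mm diameter at the collar, 24 mm high. Origin at the centre of its underside, z up.
- stepped_die: white nylon press die with a step: round foot of 22 mm diameter and 12 mm high, above it a stem of 12 to 14 mm diameter, 28 mm high in all. Origin at the centre of its underside, z up.
- flat_die: white nylon press die, a plain thick disc: 29 mm diameter, 14 mm high. Origin at the centre of its underside, z up.
- dust_cover: clear plastic dust cover, an upside-down round dish, 127 mm outer diameter, open below. Domed, its top (68 mm across, flat) 36 mm above its rim; on it, on the axis, a black knob to lift it by, 22 mm diameter, from 36 to 60 mm above the rim. Inside 121 mm diameter at the rim, 33 mm high. Origin: centre of the rim's underside, z up.
- round_tray: round blue parts tray, lighter blue floor, fixed to the mat. Flange 136 mm diameter, 4 mm thick; ring wall 103 mm outer, 97 mm inner diameter, top 9 mm up. A 3 mm divider (9 mm up) along its x axis makes two half-round compartments, on the +y and -y side; floor 4 mm up. The cover stands on the flange round the wall with about 8 mm play all round. Origin: centre of underside, on the mat, z up.
- die_tray: rectangular brown wooden tray with dark green felt floors, fixed to the mat: 84 mm (its x) by 134 mm (its y), wall top 12 mm up, floor 4 mm up, walls 4 mm thick. A 4 mm divider along x makes two compartments, 76 by 61 mm, centred at y = +32.5 and -32.5 mm. Origin: centre of underside, on the mat, z up.
- eye_loupe: bystander: black eye loupe, a cup tapering downward, 34 mm across the top, 30 mm high. Origin at the centre of its underside. To be left alone.
- oiler_cup: bystander: black oil cup with a red lid and knob, 34 mm diameter, 26 mm high. Origin at the centre of its underside. To be left alone.
- green_pot: bystander: open green plastic pot full of small wheels and screws, 61 mm diameter, 22 mm high. Origin at the centre of its underside. To be left alone.

How it is judged:
By the outcome, as a careful person would: the job done as asked, in the order asked, and still so for the second after the job is handed in, with the robot touching nothing.
It also fails if it takes over 112 s, if anything falls off the work surface, if the arm or the gripper's body presses on something with over 40 N, if the wrist force passes 120 N, or if a joint passes its speed limit or range.

## Working session

There is one attempt and no reset: what is moved stays moved. The work goes in short steps, Python scripts to look and compute and a tool call to move; the robot and the scene stay as the last step left them, time stands still between calls to the robot, and variables do not carry over. Pictures are saved under pics/ and viewed, at most 14 in all, crops included, and the job is handed in when it is done.

Besides the shell and the picture viewer there is one more tool, called by a JSON object that holds its "method" and its "body". arm_command: Moves the arm, as the interface text tells. Its arguments: {"type":"object","properties":{"deltas":{"type":"array"}},"required":["deltas"]}

```bash
mkdir -p pics; cat > h.py <<'E'
import numpy as np, cv2
from cell import *
def snap(n,f):
    im,d=get_image(n); cv2.imwrite(f'pics/{f}.png',im[:,:,::-1]); np.save(f'pics/{f}.npy',d); return im,d
def px(n,u,v,d=None,z=None):
    """world point of pixel, by depth d or on plane height z"""
    p=camera_params(n);K=np.array(p['camera_matrix']);T=np.array(p['extrinsics'])
    r=T[:3,:3]@np.linalg.inv(K)@[u,v,1]; o=T[:3,3]
    return o+r*(d if z is None else (z-o[2])/r[2])
def cloud(n,d):
    v,u=np.mgrid[:400,:640];p=camera_params(n);K=np.array(p['camera_matrix']);T=np.array(p['extrinsics'])
    r=np.stack([u,v,np.ones_like(u)],-1)@np.linalg.inv(K).T@T[:3,:3].T
    return T[:3,3]+r*d[...,None]
E
python3 - <<'E'
from h import *
for n in('top','side'):
    snap(n,n+'0'); p=camera_params(n); print(n,np.round(p['camera_matrix'],1),np.round(p['extrinsics'],3))
s=read_state();print(s)
E
```

```text
top [[361.6   0.  317.4]
 [  0.  361.6 198.4]
 [  0.    0.    1. ]] [[-2.50000e-02 -9.95000e-01  9.50000e-02  4.12502e+02]
 [-9.99000e-01  2.80000e-02  2.70000e-02 -1.76300e+01]
 [-3.00000e-02 -9.40000e-02 -9.95000e-01  9.42205e+02]
 [ 0.00000e+00  0.00000e+00  0.00000e+00  1.00000e+00]]
side [[392.1   0.  327.1]
 [  0.  392.1 200.6]
 [  0.    0.    1. ]] [[-7.16000e-01 -5.27000e-01  4.57000e-01  1.06299e+02]
 [-6.97000e-01  5.24000e-01 -4.89000e-01  4.09116e+02]
 [ 1.80000e-02 -6.69000e-01 -7.43000e-01  6.72236e+02]
 [ 0.00000e+00  0.00000e+00  0.00000e+00  1.00000e+00]]
{'clock': 0.1, 'qpos': array([-1.26782214,  0.62926706,  0.03847897,  1.5182749 , -0.02701265,
        0.99634329, -0.02002658]), 'qd': array([ 4.01723314e-05, -2.65248526e-03, -4.72945861e-04, -3.33101932e-03,
       -8.51670092e-04, -1.29899395e-03, -5.59367959e-04]), 'tau': array([ 3.64752006e-03, -5.64535117e+01,  1.23055167e+00, -1.93972850e+01,
        1.12897399e-02,  5.37476706e-03,  2.01418180e-05]), 'eef_pos': array([234.08505047, 605.76394362, 230.47078942]), 'tool_rot': array([-3.13981920e+00,  2.87992784e-05,  2.77275719e+00]), 'force': array([ 0.00097611, -0.55394549,  0.24015744]), 'torque': array([-0.00199814,  0.02095475, -0.00943008]), 'gripper_force': 0.0, 'width': 85.64431587812503}
```

View pics/top0.png

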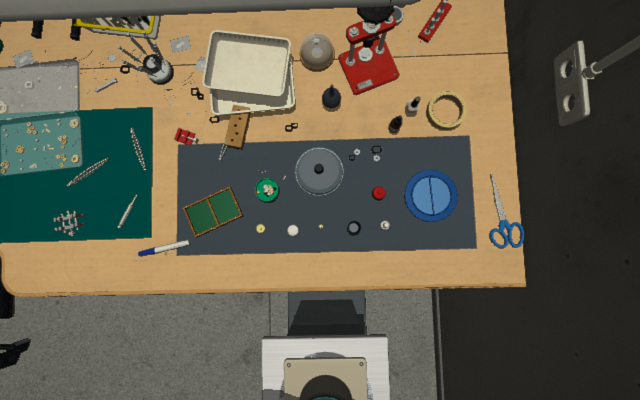

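View pics/side0.png

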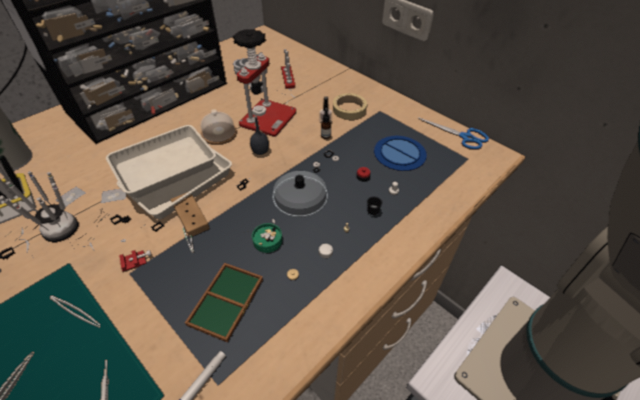

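```bash
python3 - <<'E'
from h import *
im=cv2.imread('pics/top0.png')
a=cv2.resize(im[140:245,175:325],None,fx=5.3,fy=5.3,interpolation=cv2.INTER_CUBIC);b=cv2.resize(im[140:245,325:475],None,fx=5.3,fy=5.3,interpolation=cv2.INTER_CUBIC)
cv2.imwrite('pics/ca.png',a);cv2.imwrite('pics/cb.png',b)
s=cv2.imread('pics/side0.png');cv2.imwrite('pics/cs.png',cv2.resize(s[110:350,180:480],None,fx=2.5,fy=2.5,interpolation=cv2.INTER_CUBIC))
E
```

```text
(no output)
```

View pics/ca.png

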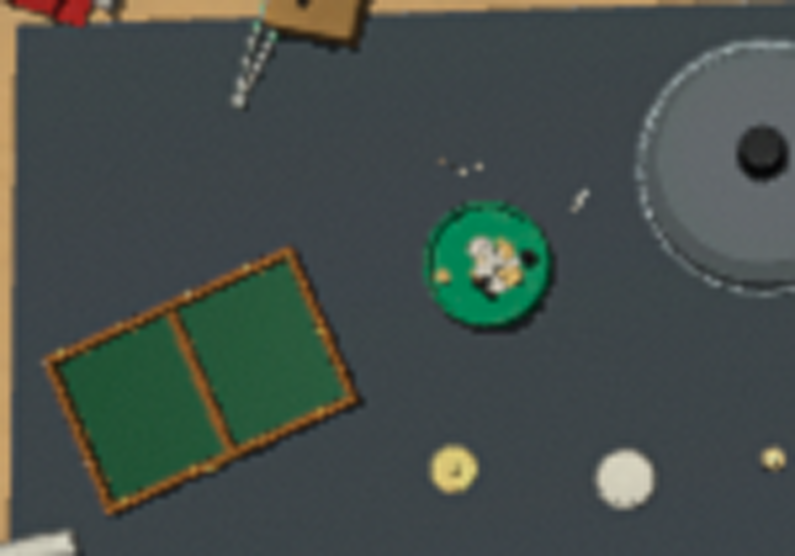

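View pics/cb.png

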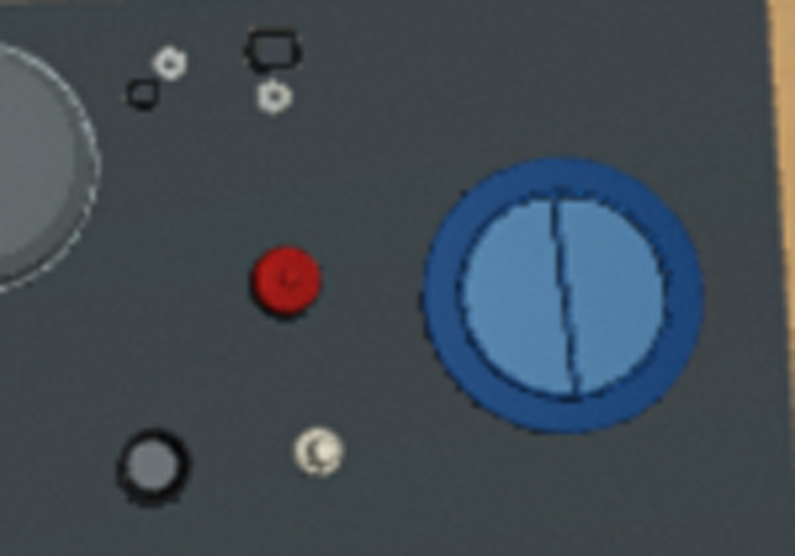

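View pics/cs.png

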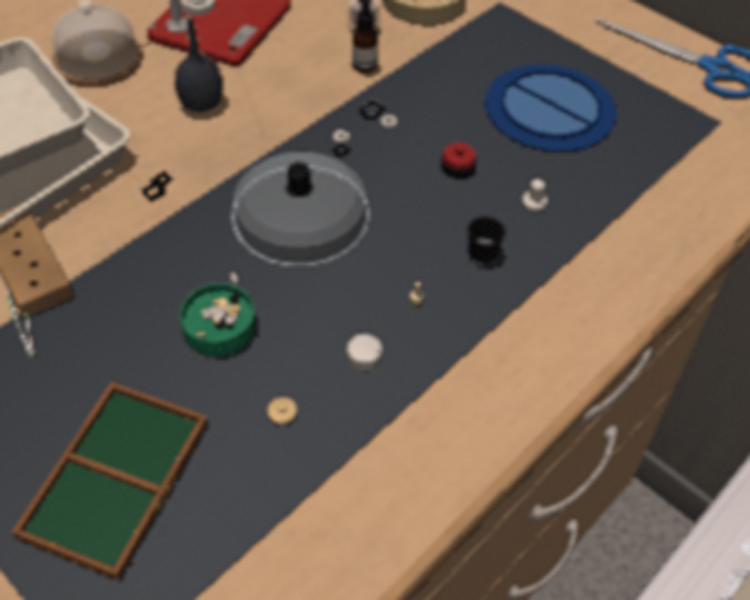

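```bash
python3 - <<'E'
from h import *
d=np.load('pics/top0.npy');ds=np.load('pics/side0.npy')
im=cv2.imread('pics/top0.png')
C=cloud('top',d);S=cloud('side',ds)
L={'barrel':(0,453,469,11),'flat':(0,625,479,16),'arbor':(0,773,458,20),'knob':(0,763,152,62),'coverrim':(0,767,168,4),
'c1':(0,48,360,14),'c2':(0,290,252,14),'c3':(0,357,400,14),'c4':(0,110,512,14),'pot':(0,489,265,20),
'stepfoot':(1,319,451,14),'steptop':(1,323,450,30),'round':(1,564,295,6),'div1':(1,553,200,11),'div2':(1,577,395,11),'loupe':(1,153,467,30),'oil':(1,286,282,26)}
for k,(b,x,y,z) in L.items():
    u=(x+.5)/5.3-.5+(325 if b else 175);v=(y+.5)/5.3-.5+140
    print(k,round(u,1),round(v,1),px('top',u,v,z=z).round(1),'depthpt',C[round(v),round(u)].round(1))
print()
for k,x,y,z in [('barrel',282,407,11),('flat',364,344,16),('arbor',416,288,20),('knobtop',298,168,62),('stepfoot',536,201,10),('steptop',538,184,30),('round',551,107,6),
 ('t1',16,533,14),('t2',113,386,14),('t3',206,419,14),('t4',118,573,14)]:
    u=(x+.5)/2.5-.5+180;v=(y+.5)/2.5-.5+110
    print(k,px('side',u,v,z=z).round(1),'depthpt',S[round(v),round(u)].round(1))
# points clustering by colour (top)
hsv=cv2.cvtColor(im,cv2.COLOR_BGR2HSV)
fl=(hsv[...,0]>100)&(hsv[...,0]<116)&(hsv[...,1]>140);m=np.zeros_like(fl);m[160:230,395:465]=fl[160:230,395:465]
(cx,cy),r=cv2.minEnclosingCircle(np.argwhere(m)[:,::-1].astype(np.float32));print('round',cx,cy,r,px('top',cx,cy,z=6))
E
```

```text
barrel 260.1 228.1 [428.3 157.7  11. ] depthpt [428.5 157.7  11.5]
flat 292.5 230.0 [421.3  73.4  16. ] depthpt [421.2  72.3  14.7]
arbor 320.4 226.0 [429.5   1.6  20. ] depthpt [429.5   2.6  24.3]
knob 318.6 168.3 [570.7   1.6  62. ] depthpt [5.713e+02 5.000e-01 6.230e+01]
coverrim 319.3 171.3 [573.1   1.1   4. ] depthpt [564.2   0.8  60.4]
c1 183.7 207.5 [486.8 356.4  14. ] depthpt [485.4 354.9  15.3]
c2 229.3 187.1 [536.7 236.6  14. ] depthpt [537.2 237.6  13.3]
c3 242.0 215.1 [463.  203.8  14. ] depthpt [463.4 204.5  10.7]
c4 195.3 236.2 [411.7 325.1  14. ] depthpt [412.3 326.5  12.9]
pot 266.9 189.6 [526.7 137.4  20. ] depthpt [525.4 136.6  22.4]
stepfoot 384.8 224.7 [ 428.7 -162.3   14. ] depthpt [ 427.6 -160.2   30.5]
steptop 385.5 224.5 [ 428.9 -161.7   30. ] depthpt [ 430.1 -163.    29.2]
round 431.0 195.3 [ 501.5 -285.4    6. ] depthpt [ 501.6 -283.8   11.8]
div1 428.9 177.3 [ 547.5 -281.2   11. ] depthpt [ 548.3 -281.2   11.8]
div2 433.5 214.1 [ 452.4 -287.5   11. ] depthpt [ 452.8 -286.8    9.7]
loupe 353.5 227.7 [422.9 -81.3  30. ] depthpt [422.5 -81.8   6.4]
oil 378.6 192.8 [ 509.6 -148.2   26. ] depthpt [ 508.6 -148.7   30.2]

barrel [429.4 156.6  11. ] depthpt [431.  156.5  10.9]
flat [423.6  71.5  16. ] depthpt [424.9  71.   15.2]
arbor [430.8   1.1  20. ] depthpt [430.2   2.2  21.2]
knobtop [575.    1.3  62. ] depthpt [573.2   2.6  63.9]
stepfoot [ 426.4 -161.5   10. ] depthpt [ 426.3 -160.7   11. ]
steptop [ 428.8 -162.8   30. ] depthpt [ 429.5 -164.2   29.4]
round [ 500.  -282.9    6. ] depthpt [ 500.9 -283.4    6.8]
t1 [484.4 357.9  14. ] depthpt [483.9 358.2  14.9]
t2 [535.8 238.3  14. ] depthpt [535.6 238.1  14.4]
t3 [461.3 205.9  14. ] depthpt [461.7 205.8  14.5]
t4 [410.4 324.9  14. ] depthpt [411.6 324.5  10.8]
round 430.6689758300781 195.51463317871094 26.71042251586914 [ 500.81553574 -284.49467691    6.        ]
```

{"method": "arm_command", "body": {"deltas": [{"dx":0.02,"dy":-0.04,"dz":0,"yaw":-8,"jaw":0.5},{"dx":0.195,"dy":-0.449,"dz":-0.12,"yaw":-65,"jaw":0.5},{"dx":0.195,"dy":-0.449,"dz":-0.12,"yaw":-65,"jaw":0.5},{"dx":0.195,"dy":-0.449,"dz":-0.12,"yaw":-65,"jaw":0.5},{"dx":0.195,"dy":-0.449,"dz":-0.12,"yaw":-65,"jaw":0.5},{"dx":0.195,"dy":-0.449,"dz":-0.12,"yaw":-65,"jaw":0.5},{"dx":0.195,"dy":-0.449,"dz":-0.12,"yaw":-65,"jaw":0.5},{"dx":0.195,"dy":-0.449,"dz":-0.12,"yaw":-65,"jaw":0.5},{"dx":0.195,"dy":-0.449,"dz":-0.12,"yaw":-65,"jaw":0.5},{"dx":0.195,"dy":-0.449,"dz":-0.12,"yaw":-65,"jaw":0.5},{"dx":0.195,"dy":-0.449,"dz":-0.12,"yaw":-65,"jaw":0.5},{"dx":0.195,"dy":-0.449,"dz":-0.12,"yaw":-65,"jaw":0.5},{"dx":0.195,"dy":-0.449,"dz":-0.12,"yaw":-65,"jaw":0.5},{"dx":0.195,"dy":-0.449,"dz":-0.12,"yaw":-65,"jaw":0.5},{"dx":0.195,"dy":-0.449,"dz":-0.12,"yaw":-65,"jaw":0.5},{"dx":0.195,"dy":-0.449,"dz":-0.12,"yaw":-65,"jaw":0.5},{"dx":0.195,"dy":-0.449,"dz":-0.12,"yaw":-65,"jaw":0.5},{"dx":0.195,"dy":-0.449,"dz":-0.12,"yaw":-65,"jaw":0.5}]}}

```text
clock: 1.9
eef_pos: [429.2, 157.7, 111.4]
tool_rot: [3.142, -0.0, 1.639]
force: [0.6, 1.1, 0.0]
width: 42.6
gripper_force: 0.0
```

{"method": "arm_command", "body": {"deltas": [{"dz":-0.03,"jaw":0.5},{"dz":-0.06,"jaw":0.5},{"dz":-0.08,"jaw":0.5},{"dz":-0.095,"jaw":0.5},{"dz":-0.102,"jaw":0.5},{"dz":-0.107,"jaw":0.5},{"dz":-0.107,"jaw":0.5},{"dz":-0.107,"jaw":0.5},{"dz":-0.107,"jaw":0.3},{"dz":-0.107,"jaw":0},{"dz":-0.107,"jaw":0},{"dz":-0.107,"jaw":0},{"dz":-0.107,"jaw":0},{"dz":-0.107,"jaw":0},{"dz":-0.107,"jaw":0}]}}

```text
invalid input at $.deltas[0]: expected keys dx, dy, dz, yaw, jaw
```

{"method": "arm_command", "body": {"deltas": [{"dx":0,"dy":0,"yaw":0,"dz":-0.03,"jaw":0.5},{"dx":0,"dy":0,"yaw":0,"dz":-0.06,"jaw":0.5},{"dx":0,"dy":0,"yaw":0,"dz":-0.08,"jaw":0.5},{"dx":0,"dy":0,"yaw":0,"dz":-0.095,"jaw":0.5},{"dx":0,"dy":0,"yaw":0,"dz":-0.102,"jaw":0.5},{"dx":0,"dy":0,"yaw":0,"dz":-0.107,"jaw":0.5},{"dx":0,"dy":0,"yaw":0,"dz":-0.107,"jaw":0.5},{"dx":0,"dy":0,"yaw":0,"dz":-0.107,"jaw":0.3},{"dx":0,"dy":0,"yaw":0,"dz":-0.107,"jaw":0},{"dx":0,"dy":0,"yaw":0,"dz":-0.107,"jaw":0},{"dx":0,"dy":0,"yaw":0,"dz":-0.107,"jaw":0},{"dx":0,"dy":0,"yaw":0,"dz":-0.107,"jaw":0},{"dx":0,"dy":0,"yaw":0,"dz":-0.107,"jaw":0},{"dx":0,"dy":0,"yaw":0,"dz":-0.107,"jaw":0}]}}

```text
clock: 3.3
eef_pos: [429.5, 157.4, 4.9]
tool_rot: [3.141, -0.001, 1.638]
force: [-0.6, 0.0, 6.4]
width: 18.2
gripper_force: 59.0
```

```bash
python3 - <<'E'
from h import *
im,d=snap('side','s1');c=im[200:330,230:390,::-1];cv2.imwrite('pics/s1c.png',cv2.resize(c,None,fx=4.5,fy=4.5,interpolation=cv2.INTER_CUBIC))
E
```

```text
(no output)
```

View pics/s1c.png

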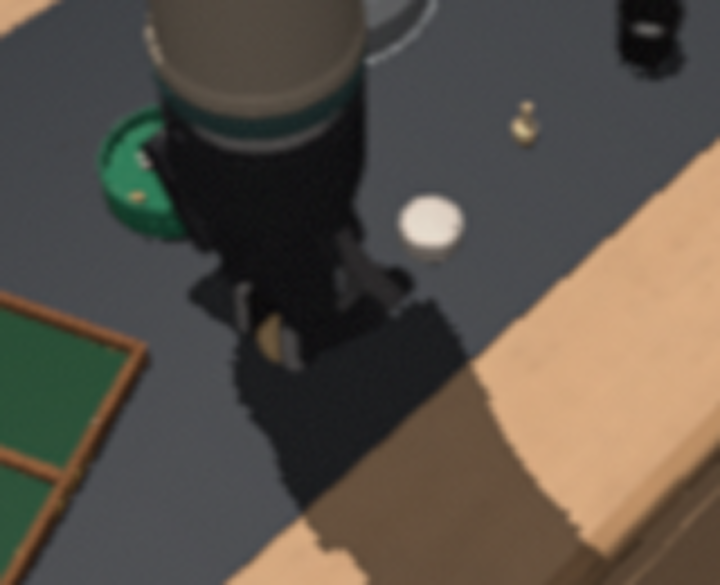

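{"method": "arm_command", "body": {"deltas": [{"dx":0,"dy":0,"yaw":0,"dz":0.01,"jaw":0},{"dx":0,"dy":0,"yaw":0,"dz":0.03,"jaw":0},{"dx":0,"dy":0,"yaw":0,"dz":0.06,"jaw":0},{"dx":0,"dy":0,"yaw":0,"dz":0.09,"jaw":0},{"dx":0,"dy":0,"yaw":0,"dz":0.107,"jaw":0},{"dx":0,"dy":0,"yaw":0,"dz":0.107,"jaw":0},{"dx":0,"dy":0,"yaw":0,"dz":0.107,"jaw":0}]}}

```text
clock: 4.05
eef_pos: [429.2, 157.6, 111.3]
tool_rot: [3.141, -0.0, 1.639]
force: [-0.7, -0.6, -0.2]
width: 17.9
gripper_force: 58.7
```

```bash
python3 - <<'E'
from h import *
im,d=snap('side','s2');c=im[130:330,200:400,::-1];cv2.imwrite('pics/s2c.png',cv2.resize(c,None,fx=3,fy=3,interpolation=cv2.INTER_CUBIC))
E
```

```text
(no output)
```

View pics/s2c.png

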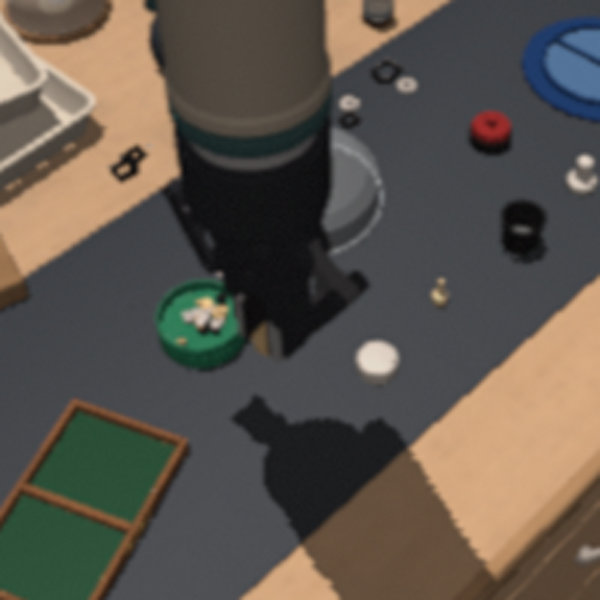

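{"method": "arm_command", "body": {"deltas": [{"dx":0.005,"dy":-0.03,"dz":0,"yaw":0,"jaw":0},{"dx":0.011,"dy":-0.07,"dz":0,"yaw":0,"jaw":0},{"dx":0.018,"dy":-0.115,"dz":0,"yaw":0,"jaw":0},{"dx":0.025,"dy":-0.16,"dz":0,"yaw":0,"jaw":0},{"dx":0.032,"dy":-0.205,"dz":0,"yaw":0,"jaw":0},{"dx":0.039,"dy":-0.25,"dz":0,"yaw":0,"jaw":0},{"dx":0.046,"dy":-0.295,"dz":0,"yaw":0,"jaw":0},{"dx":0.054,"dy":-0.34,"dz":0,"yaw":0,"jaw":0},{"dx":0.061,"dy":-0.385,"dz":0,"yaw":0,"jaw":0},{"dx":0.067,"dy":-0.425,"dz":0,"yaw":0,"jaw":0},{"dx":0.073,"dy":-0.455,"dz":0,"yaw":0,"jaw":0},{"dx":0.073,"dy":-0.464,"dz":0,"yaw":0,"jaw":0},{"dx":0.073,"dy":-0.464,"dz":0,"yaw":0,"jaw":0},{"dx":0.073,"dy":-0.464,"dz":-0.03,"yaw":0,"jaw":0},{"dx":0.073,"dy":-0.464,"dz":-0.06,"yaw":0,"jaw":0},{"dx":0.073,"dy":-0.464,"dz":-0.08,"yaw":0,"jaw":0},{"dx":0.073,"dy":-0.464,"dz":-0.08,"yaw":0,"jaw":0}]}}

```text
clock: 5.8
eef_pos: [500.3, -302.4, 28.1]
tool_rot: [-3.136, -0.006, 1.64]
force: [0.1, 0.7, -0.1]
width: 18.0
gripper_force: 58.7
```

{"method": "arm_command", "body": {"deltas": [{"dx":0,"dy":0,"dz":0,"yaw":0,"jaw":0},{"dx":0,"dy":0,"dz":0,"yaw":0,"jaw":0},{"dx":0,"dy":0,"dz":0,"yaw":0,"jaw":0}]}}

```text
clock: 6.1
eef_pos: [503.1, -306.7, 32.5]
tool_rot: [3.14, 0.001, 1.639]
force: [-0.1, 0.4, -0.2]
width: 17.8
gripper_force: 58.7
```

{"method": "arm_command", "body": {"deltas": [{"dx":0,"dy":0,"dz":-0.012,"yaw":0,"jaw":0},{"dx":0,"dy":0,"dz":-0.019,"yaw":0,"jaw":0},{"dx":0,"dy":0,"dz":-0.0225,"yaw":0,"jaw":0},{"dx":0,"dy":0,"dz":-0.0225,"yaw":0,"jaw":0},{"dx":0,"dy":0,"dz":-0.0225,"yaw":0,"jaw":0},{"dx":0,"dy":0,"dz":-0.0225,"yaw":0,"jaw":0.36},{"dx":0,"dy":0,"dz":-0.0225,"yaw":0,"jaw":0.36},{"dx":0,"dy":0,"dz":-0.0225,"yaw":0,"jaw":0.36},{"dx":0,"dy":0,"dz":-0.0225,"yaw":0,"jaw":0.36}]}}

```text
clock: 7.0
eef_pos: [502.2, -306.7, 8.6]
tool_rot: [-3.141, -0.0, 1.638]
force: [-0.1, -0.3, 0.1]
width: 30.7
gripper_force: 0.0
```

Lift and go above the arbor (430, 1.5).

{"method": "arm_command", "body": {"deltas": [{"dx":0,"dy":0,"dz":0.01,"yaw":0,"jaw":0.36},{"dx":0,"dy":0,"dz":0.04,"yaw":0,"jaw":0.36},{"dx":0,"dy":0,"dz":0.08,"yaw":0,"jaw":0.36},{"dx":-0.01,"dy":0.04,"dz":0.1,"yaw":0,"jaw":0.36},{"dx":-0.02,"dy":0.085,"dz":0.1,"yaw":0,"jaw":0.36},{"dx":-0.03,"dy":0.13,"dz":0.1,"yaw":0,"jaw":0.36},{"dx":-0.04,"dy":0.175,"dz":0.1,"yaw":0,"jaw":0.36},{"dx":-0.05,"dy":0.22,"dz":0.1,"yaw":0,"jaw":0.36},{"dx":-0.06,"dy":0.26,"dz":0.1,"yaw":0,"jaw":0.36},{"dx":-0.072,"dy":0.295,"dz":0.1,"yaw":0,"jaw":0.36},{"dx":-0.072,"dy":0.308,"dz":0.1,"yaw":0,"jaw":0.36},{"dx":-0.072,"dy":0.308,"dz":0.1,"yaw":0,"jaw":0.36},{"dx":-0.072,"dy":0.308,"dz":0.08,"yaw":0,"jaw":0.36},{"dx":-0.072,"dy":0.308,"dz":0.05,"yaw":0,"jaw":0.36},{"dx":-0.072,"dy":0.308,"dz":0.035,"yaw":0,"jaw":0.36},{"dx":-0.072,"dy":0.308,"dz":0.035,"yaw":0,"jaw":0.36},{"dx":-0.072,"dy":0.308,"dz":0.035,"yaw":0,"jaw":0.36},{"dx":-0.072,"dy":0.308,"dz":0.035,"yaw":0,"jaw":0.36}]}}

```text
clock: 8.8
eef_pos: [431.1, 0.6, 44.7]
tool_rot: [3.14, 0.001, 1.637]
force: [-0.3, 0.2, 0.4]
width: 30.7
gripper_force: 0.0
```

```bash
python3 - <<'E'
from h import *
im,d=snap('top','t3');C=cloud('top',d)
c=im[165:225,400:462,::-1];cv2.imwrite('pics/t3c.png',cv2.resize(c,None,fx=8,fy=8,interpolation=cv2.INTER_CUBIC))
E
```

```text
(no output)
```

View pics/t3c.png

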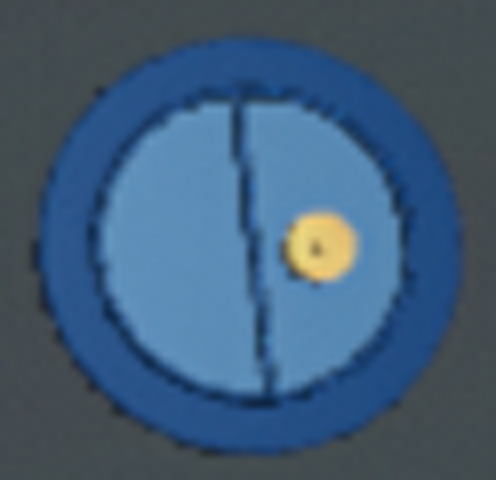

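{"method": "arm_command", "body": {"deltas": [{"dx":-0.001,"dy":0.001,"dz":-0.02,"yaw":0,"jaw":0.36},{"dx":-0.001,"dy":0.001,"dz":-0.033,"yaw":0,"jaw":0.36},{"dx":-0.001,"dy":0.001,"dz":-0.04,"yaw":0,"jaw":0.36},{"dx":-0.001,"dy":0.001,"dz":-0.04,"yaw":0,"jaw":0.36},{"dx":-0.001,"dy":0.001,"dz":-0.04,"yaw":0,"jaw":0.36},{"dx":-0.001,"dy":0.001,"dz":-0.04,"yaw":0,"jaw":0.25},{"dx":-0.001,"dy":0.001,"dz":-0.04,"yaw":0,"jaw":0.18},{"dx":-0.001,"dy":0.001,"dz":-0.04,"yaw":0,"jaw":0.12},{"dx":-0.001,"dy":0.001,"dz":-0.04,"yaw":0,"jaw":0.05},{"dx":-0.001,"dy":0.001,"dz":-0.04,"yaw":0,"jaw":0},{"dx":-0.001,"dy":0.001,"dz":-0.04,"yaw":0,"jaw":0},{"dx":-0.001,"dy":0.001,"dz":-0.04,"yaw":0,"jaw":0},{"dx":-0.001,"dy":0.001,"dz":-0.04,"yaw":0,"jaw":0}]}}

```text
clock: 10.15
eef_pos: [432.3, 2.4, 7.2]
tool_rot: [-3.136, -0.001, 1.638]
force: [-1.0, 0.9, 5.2]
width: 7.0
gripper_force: 58.6
```

{"method": "arm_command", "body": {"deltas": [{"dx":0,"dy":0,"dz":0,"yaw":0,"jaw":0},{"dx":0,"dy":0,"dz":0,"yaw":0,"jaw":0}]}}

```text
clock: 10.35
eef_pos: [432.3, 2.4, 7.2]
tool_rot: [-3.136, -0.001, 1.638]
force: [-0.8, 0.4, 4.4]
width: 7.4
gripper_force: 58.6
```

```bash
python3 - <<'E'
from h import *
im,d=snap('side','s4');c=im[160:280,280:420,::-1];cv2.imwrite('pics/s4c.png',cv2.resize(c,None,fx=5,fy=5,interpolation=cv2.INTER_CUBIC))
s=read_state();print(s['eef_pos'],s['force'],s['width'])
E
```

```text
[432.29990865   2.36558215   7.24316752] [-0.50739241 -0.2830393   5.78400405] 6.899649888013775
```

View pics/s4c.png

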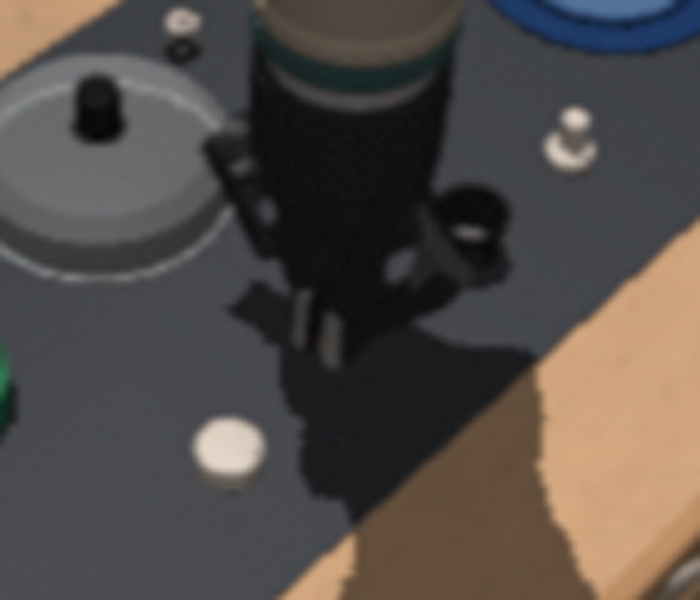

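{"method": "arm_command", "body": {"deltas": [{"dx":0,"dy":0,"dz":0.005,"yaw":0,"jaw":0},{"dx":0,"dy":0,"dz":0.015,"yaw":0,"jaw":0},{"dx":0,"dy":0,"dz":0.04,"yaw":0,"jaw":0},{"dx":0,"dy":0,"dz":0.075,"yaw":0,"jaw":0},{"dx":0,"dy":0,"dz":0.105,"yaw":0,"jaw":0},{"dx":0,"dy":0,"dz":0.105,"yaw":0,"jaw":0},{"dx":0,"dy":0,"dz":0.105,"yaw":0,"jaw":0},{"dx":0,"dy":0,"dz":0.105,"yaw":0,"jaw":0}]}}

```text
clock: 11.2
eef_pos: [431.5, 2.7, 111.3]
tool_rot: [-3.134, -0.001, 1.639]
force: [0.0, 0.2, 0.2]
width: 7.3
gripper_force: 58.6
```

```bash
python3 - <<'E'
from h import *
im,d=snap('side','s5');c=im[120:260,270:430,::-1];cv2.imwrite('pics/s5c.png',cv2.resize(c,None,fx=4.2,fy=4.2,interpolation=cv2.INTER_CUBIC))
E
```

```text
(no output)
```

View pics/s5c.png

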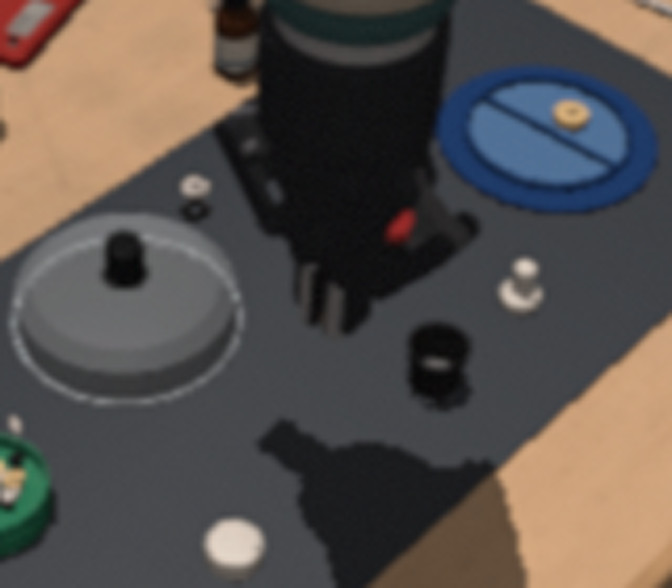

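{"method": "arm_command", "body": {"deltas": [{"dx":0.005,"dy":-0.02,"dz":0,"yaw":0,"jaw":0},{"dx":0.015,"dy":-0.06,"dz":0,"yaw":0,"jaw":0},{"dx":0.026,"dy":-0.1,"dz":0,"yaw":0,"jaw":0},{"dx":0.036,"dy":-0.14,"dz":0,"yaw":0,"jaw":0},{"dx":0.046,"dy":-0.18,"dz":0,"yaw":0,"jaw":0},{"dx":0.056,"dy":-0.22,"dz":0,"yaw":0,"jaw":0},{"dx":0.068,"dy":-0.25,"dz":0,"yaw":0,"jaw":0},{"dx":0.068,"dy":-0.264,"dz":0,"yaw":0,"jaw":0},{"dx":0.068,"dy":-0.264,"dz":-0.03,"yaw":0,"jaw":0},{"dx":0.068,"dy":-0.264,"dz":-0.06,"yaw":0,"jaw":0},{"dx":0.068,"dy":-0.264,"dz":-0.08,"yaw":0,"jaw":0},{"dx":0.068,"dy":-0.264,"dz":-0.08,"yaw":0,"jaw":0},{"dx":0.068,"dy":-0.264,"dz":-0.08,"yaw":0,"jaw":0},{"dx":0.068,"dy":-0.264,"dz":-0.08,"yaw":0,"jaw":0}]}}

```text
clock: 12.65
eef_pos: [500.4, -261.9, 32.7]
tool_rot: [-3.136, 0.0, 1.638]
force: [-1.0, 0.1, -0.5]
width: 7.2
gripper_force: 58.6
```

```bash
python3 - <<'E'
from h import *
s=read_state();print(s['eef_pos'],s['qpos'])
im,d=snap('side','s6');c=im[90:210,340:480,::-1];cv2.imwrite('pics/s6c.png',cv2.resize(c,None,fx=5,fy=5,interpolation=cv2.INTER_CUBIC))
E
```

```text
[ 500.39510075 -261.87484981   32.6883576 ] [ 0.09119707  0.87916141  0.55254269  1.90604552 -0.79873588  0.5950873
  1.2401177 ]
```

View pics/s6c.png

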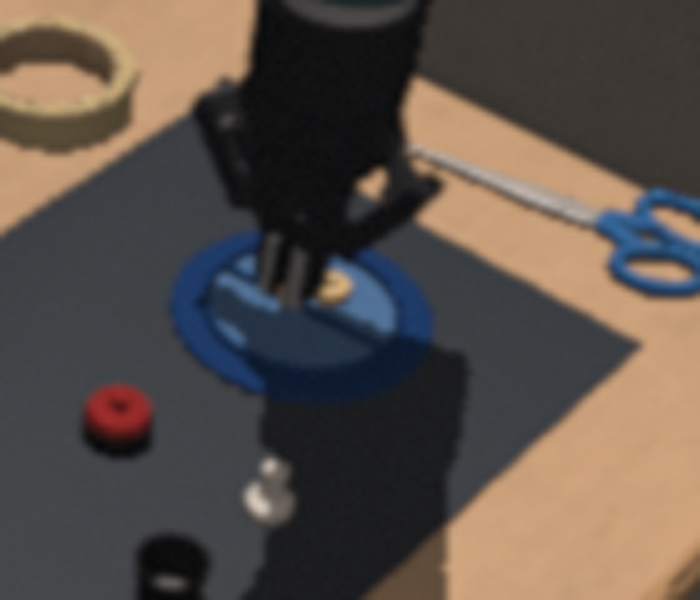

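{"method": "arm_command", "body": {"deltas": [{"dx":0,"dy":0,"dz":-0.01,"yaw":0,"jaw":0},{"dx":0,"dy":0,"dz":-0.017,"yaw":0,"jaw":0},{"dx":0,"dy":0,"dz":-0.0205,"yaw":0,"jaw":0},{"dx":0,"dy":0,"dz":-0.0205,"yaw":0,"jaw":0},{"dx":0,"dy":0,"dz":-0.0205,"yaw":0,"jaw":0},{"dx":0,"dy":0,"dz":-0.0205,"yaw":0,"jaw":0}]}}

```text
clock: 13.3
eef_pos: [499.9, -261.3, 11.3]
tool_rot: [-3.135, -0.001, 1.638]
force: [-2.1, 1.4, 3.1]
width: 7.2
gripper_force: 59.1
```

{"method": "arm_command", "body": {"deltas": [{"dx":0,"dy":0,"dz":0,"yaw":0,"jaw":0.12},{"dx":0,"dy":0,"dz":0,"yaw":0,"jaw":0.2},{"dx":0,"dy":0,"dz":0,"yaw":0,"jaw":0.3},{"dx":0,"dy":0,"dz":0,"yaw":0,"jaw":0.3},{"dx":0,"dy":0,"dz":0,"yaw":0,"jaw":0.3},{"dx":0,"dy":0,"dz":0.02,"yaw":0,"jaw":0.3},{"dx":0,"dy":0,"dz":0.05,"yaw":0,"jaw":0.3},{"dx":0,"dy":0,"dz":0.1,"yaw":0,"jaw":0.4},{"dx":0.02,"dy":0.05,"dz":0.11,"yaw":0,"jaw":0.4},{"dx":0.04,"dy":0.1,"dz":0.11,"yaw":0,"jaw":0.4},{"dx":0.06,"dy":0.15,"dz":0.11,"yaw":0,"jaw":0.4},{"dx":0.072,"dy":0.2,"dz":0.11,"yaw":0,"jaw":0.4},{"dx":0.072,"dy":0.24,"dz":0.11,"yaw":0,"jaw":0.4},{"dx":0.072,"dy":0.263,"dz":0.11,"yaw":0,"jaw":0.4},{"dx":0.072,"dy":0.263,"dz":0.11,"yaw":0,"jaw":0.4},{"dx":0.072,"dy":0.263,"dz":0.11,"yaw":0,"jaw":0.4},{"dx":0.072,"dy":0.263,"dz":0.11,"yaw":0,"jaw":0.4}]}}

```text
clock: 15.0
eef_pos: [572.1, -0.6, 121.6]
tool_rot: [-3.136, 0.001, 1.636]
force: [-0.1, -0.0, -0.1]
width: 34.3
gripper_force: 0.0
```

```bash
python3 - <<'E'
from h import *
im,d=snap('top','t7');C=cloud('top',d)
a=cv2.resize(im[165:225,400:462,::-1],None,fx=6,fy=6,interpolation=cv2.INTER_CUBIC)
im2,d2=snap('side','s7');b=cv2.resize(im2[130:178,370:432,::-1],None,fx=6,fy=6,interpolation=cv2.INTER_CUBIC)
b=cv2.copyMakeBorder(b,0,a.shape[0]-b.shape[0],0,0,cv2.BORDER_CONSTANT);cv2.imwrite('pics/j7.png',np.hstack([a,b]))
E
```

```text
(no output)
```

View pics/j7.png

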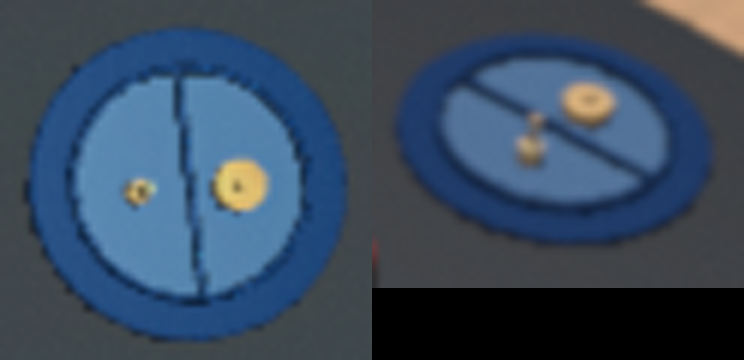

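```bash
python3 - <<'E'
from h import *
def cen(n,im,box,lo,hi,z,enc=True):
    r0,r1,c0,c1=box;m=cv2.inRange(cv2.cvtColor(im,cv2.COLOR_BGR2HSV),lo,hi);k=np.zeros_like(m);k[r0:r1,c0:c1]=m[r0:r1,c0:c1]
    cs=max(cv2.findContours(k,cv2.RETR_EXTERNAL,cv2.CHAIN_APPROX_NONE)[0],key=cv2.contourArea)
    e=cv2.fitEllipse(cs);return np.round(e[0],2),np.round(e[1],1),px(n,*e[0],z=z).round(1)
for n,f,bt,bk in(('top','t7',(160,230,395,470),(140,205,290,350)),('side','s7',(125,185,365,440),(165,220,265,335))):
    im=cv2.imread(f'pics/{f}.png');i0=cv2.imread(f'pics/{n}0.png')
    print(n,'tray',cen(n,im,bt,(95,100,40),(125,255,255),6))
    print('barrel',cen(n,im,bt,(10,60,90),(35,255,255),13))
    print('knob',cen(n,i0,bk,(0,0,0),(180,255,45),55))
E
```

```text
top tray (array([430.75, 195.25]), array([51.7, 53. ]), array([ 501.5, -284.7,    6. ]))
barrel (array([439.54, 195.37]), array([7.4, 7.7]), array([ 499.9, -305. ,   13. ]))
knob (array([318.38, 168.86]), array([7.9, 8.3]), array([570.5,   2.3,  55. ]))
side tray (array([399.87, 152.74]), array([33.9, 52.5]), array([ 499.8, -281.7,    6. ]))
barrel (array([428.57, 131.35]), array([12.8, 38.3]), array([ 494.3, -400.8,   13. ]))
knob (array([299.16, 181.91]), array([ 9.1, 12.3]), array([568.5,   7. ,  55. ]))
```

{"method": "arm_command", "body": {"deltas": [{"dx":0.001,"dy":0.0025,"dz":-0.03,"yaw":0,"jaw":0.45},{"dx":0.001,"dy":0.0025,"dz":-0.055,"yaw":0,"jaw":0.45},{"dx":0.001,"dy":0.0025,"dz":-0.07,"yaw":0,"jaw":0.45},{"dx":0.001,"dy":0.0025,"dz":-0.077,"yaw":0,"jaw":0.45},{"dx":0.001,"dy":0.0025,"dz":-0.077,"yaw":0,"jaw":0.45},{"dx":0.001,"dy":0.0025,"dz":-0.077,"yaw":0,"jaw":0.35},{"dx":0.001,"dy":0.0025,"dz":-0.077,"yaw":0,"jaw":0.28},{"dx":0.001,"dy":0.0025,"dz":-0.077,"yaw":0,"jaw":0.22},{"dx":0.001,"dy":0.0025,"dz":-0.077,"yaw":0,"jaw":0.1},{"dx":0.001,"dy":0.0025,"dz":-0.077,"yaw":0,"jaw":0},{"dx":0.001,"dy":0.0025,"dz":-0.077,"yaw":0,"jaw":0},{"dx":0.001,"dy":0.0025,"dz":-0.077,"yaw":0,"jaw":0}]}}

```text
clock: 16.3
eef_pos: [574.0, 3.7, 45.6]
tool_rot: [-3.138, -0.0, 1.638]
force: [-0.9, -0.5, 6.4]
width: 19.8
gripper_force: 58.4
```

{"method": "arm_command", "body": {"deltas": [{"dx":0,"dy":0,"dz":0.005,"yaw":0,"jaw":0},{"dx":0,"dy":0,"dz":0.015,"yaw":0,"jaw":0},{"dx":0,"dy":0,"dz":0.035,"yaw":0,"jaw":0},{"dx":0,"dy":0,"dz":0.06,"yaw":0,"jaw":0},{"dx":0,"dy":0,"dz":0.08,"yaw":0,"jaw":0},{"dx":-0.004,"dy":-0.015,"dz":0.08,"yaw":0,"jaw":0},{"dx":-0.01,"dy":-0.04,"dz":0.08,"yaw":0,"jaw":0},{"dx":-0.018,"dy":-0.07,"dz":0.08,"yaw":0,"jaw":0},{"dx":-0.026,"dy":-0.105,"dz":0.08,"yaw":0,"jaw":0},{"dx":-0.035,"dy":-0.14,"dz":0.08,"yaw":0,"jaw":0},{"dx":-0.044,"dy":-0.175,"dz":0.08,"yaw":0,"jaw":0},{"dx":-0.053,"dy":-0.21,"dz":0.08,"yaw":0,"jaw":0},{"dx":-0.06,"dy":-0.24,"dz":0.08,"yaw":0,"jaw":0},{"dx":-0.066,"dy":-0.265,"dz":0.08,"yaw":0,"jaw":0},{"dx":-0.07,"dy":-0.28,"dz":0.08,"yaw":0,"jaw":0},{"dx":-0.0715,"dy":-0.287,"dz":0.08,"yaw":0,"jaw":0},{"dx":-0.0715,"dy":-0.287,"dz":0.08,"yaw":0,"jaw":0},{"dx":-0.0715,"dy":-0.287,"dz":0.08,"yaw":0,"jaw":0},{"dx":-0.0715,"dy":-0.287,"dz":0.08,"yaw":0,"jaw":0}]}}

```text
clock: 18.2
eef_pos: [502.2, -281.3, 124.1]
tool_rot: [-3.135, -0.002, 1.641]
force: [-0.4, -0.3, -0.3]
width: 19.8
gripper_force: 58.7
```

```bash
python3 - <<'E'
from h import *
s=read_state();print(s['eef_pos'],s['tool_rot'],s['width'])
im,d=snap('side','s8');snap('top','t8')
c=im[70:200,330:480,::-1];cv2.imwrite('pics/s8c.png',cv2.resize(c,None,fx=5,fy=4.5,interpolation=cv2.INTER_CUBIC))
E
```

```text
[ 502.23821072 -281.34549051  124.05228711] [-3.13543298e+00 -1.74765880e-03  1.64070676e+00] 19.75183973292073
```

View pics/s8c.png

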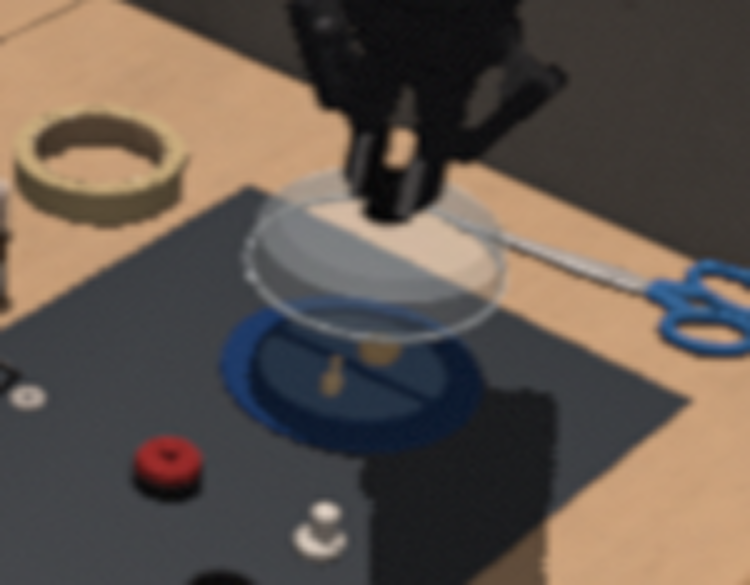

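```bash
python3 - <<'E'
from h import *
print(px('side',330+375.5/5-.5,70+268/4.5-.5,z=80.5), px('side',330+350.5/5-.5,70+374/4.5-.5,z=6))
# predicted projection of rim circle for centre candidates
p=camera_params('side');K=p['camera_matrix'];T=np.linalg.inv(p['extrinsics'])
for c in [(502,-283),(502,-286)]:
    t=np.linspace(0,6.283,200);P=np.c_[c[0]+63.5*np.cos(t),c[1]+63.5*np.sin(t),80.5+0*t,1+0*t]@T.T;q=P[:,:3]@np.array(K).T;q=q[:,:2]/q[:,2:]
    q=(q-[330,70]+.5)*[5,4.5];print(c,q.min(0),q.max(0))
# tray on side likewise, R=68 z=6
for c in [(502,-284.5),(500,-282)]:
    t=np.linspace(0,6.283,200);P=np.c_[c[0]+68*np.cos(t),c[1]+68*np.sin(t),6+0*t,1+0*t]@T.T;q=P[:,:3]@np.array(K).T;q=q[:,:2]/q[:,2:]
    q=(q-[330,70]+.5)*[5,4.5];print(c,q.min(0),q.max(0))
E
```

```text
[ 501.07280674 -283.22805194   80.5       ] [ 500.63840202 -281.59844517    6.        ]
(502, -283) [243.61461326 197.94885937] [505.04675895 343.3476631 ]
(502, -286) [247.48667348 195.75622673] [508.55536998 340.71999715]
(502, -284.5) [220.26049587 295.86733705] [484.55083    452.23019509]
(500, -282) [220.14828256 299.21522739] [484.99850427 456.23815362]
```

{"method": "arm_command", "body": {"deltas": [{"dx":0,"dy":-0.001,"dz":-0.02,"yaw":0,"jaw":0},{"dx":0,"dy":-0.001,"dz":-0.04,"yaw":0,"jaw":0},{"dx":0,"dy":-0.001,"dz":-0.055,"yaw":0,"jaw":0},{"dx":0,"dy":-0.001,"dz":-0.065,"yaw":0,"jaw":0},{"dx":0,"dy":-0.001,"dz":-0.071,"yaw":0,"jaw":0},{"dx":0,"dy":-0.001,"dz":-0.0735,"yaw":0,"jaw":0},{"dx":0,"dy":-0.001,"dz":-0.0735,"yaw":0,"jaw":0},{"dx":0,"dy":-0.001,"dz":-0.0735,"yaw":0,"jaw":0}]}}

```text
clock: 19.1
eef_pos: [501.9, -284.5, 51.4]
tool_rot: [-3.136, 0.0, 1.638]
force: [0.2, 1.0, -1.5]
width: 19.7
gripper_force: 58.7
```

{"method": "arm_command", "body": {"deltas": [{"dx":0,"dy":0,"dz":-0.001,"yaw":0,"jaw":0},{"dx":0,"dy":0,"dz":-0.002,"yaw":0,"jaw":0},{"dx":0,"dy":0,"dz":-0.002,"yaw":0,"jaw":0},{"dx":0,"dy":0,"dz":-0.002,"yaw":0,"jaw":0}]}}

```text
clock: 19.5
eef_pos: [501.9, -284.4, 49.6]
tool_rot: [-3.136, -0.0, 1.638]
force: [-0.6, 0.1, 6.2]
width: 19.4
gripper_force: 59.3
```

{"method": "arm_command", "body": {"deltas": [{"dx":0,"dy":0,"dz":0,"yaw":0,"jaw":0.3},{"dx":0,"dy":0,"dz":0,"yaw":0,"jaw":0.42},{"dx":0,"dy":0,"dz":0,"yaw":0,"jaw":0.42},{"dx":0,"dy":0,"dz":0,"yaw":0,"jaw":0.42},{"dx":0,"dy":0,"dz":0.01,"yaw":0,"jaw":0.42},{"dx":0,"dy":0,"dz":0.03,"yaw":0,"jaw":0.42},{"dx":0,"dy":0,"dz":0.06,"yaw":0,"jaw":0.42},{"dx":-0.02,"dy":0.03,"dz":0.07,"yaw":7,"jaw":0.42},{"dx":-0.04,"dy":0.07,"dz":0.07,"yaw":14,"jaw":0.42},{"dx":-0.06,"dy":0.105,"dz":0.07,"yaw":19,"jaw":0.42},{"dx":-0.072,"dy":0.122,"dz":0.07,"yaw":19,"jaw":0.42},{"dx":-0.072,"dy":0.122,"dz":0.07,"yaw":19,"jaw":0.42},{"dx":-0.072,"dy":0.122,"dz":0.04,"yaw":19,"jaw":0.42},{"dx":-0.072,"dy":0.122,"dz":0.01,"yaw":19,"jaw":0.42},{"dx":-0.072,"dy":0.122,"dz":0,"yaw":19,"jaw":0.42},{"dx":-0.072,"dy":0.122,"dz":0,"yaw":19,"jaw":0.42},{"dx":-0.072,"dy":0.122,"dz":0,"yaw":19,"jaw":0.42}]}}

```text
clock: 21.2
eef_pos: [430.2, -163.2, 49.4]
tool_rot: [-3.136, 0.001, 1.969]
force: [-0.1, 0.1, 0.1]
width: 35.9
gripper_force: 0.0
```

```bash
python3 - <<'E'
from h import *
s=read_state();print(s['eef_pos'],s['qpos'].round(2))
im,d=snap('top','t9');C=cloud('top',d)
im2,d2=snap('side','s9')
a=cv2.resize(im[160:230,395:465,::-1],None,fx=5.5,fy=5.5,interpolation=cv2.INTER_CUBIC);b=cv2.resize(im2[115:185,365:435,::-1],None,fx=5.5,fy=5.5,interpolation=cv2.INTER_CUBIC)
cv2.imwrite('pics/j9.png',np.hstack([a,b]))
# heights over the cover: flat top
P=cloud('side',d2)[115:185,365:435].reshape(-1,3);k=(np.hypot(P[:,0]-502,P[:,1]+284.5)<30)&(P[:,2]>35)&(P[:,2]<50);Q=P[k]
if len(Q)>10:
    A=np.c_[Q[:,:2]-[502,-284.5],np.ones(len(Q))];print('top plane',len(Q),np.linalg.lstsq(A,Q[:,2],rcond=None)[0])
E
```

```text
[ 430.17535157 -163.24108807   49.44703213] [ 0.03  0.74  0.4   2.18 -0.79  0.37  1.49]
```

View pics/j9.png

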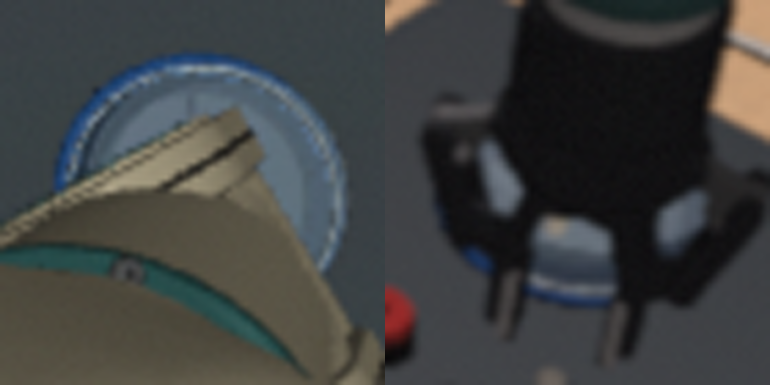

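{"method": "arm_command", "body": {"deltas": [{"dx":-0.001,"dy":0.001,"dz":-0.02,"yaw":0,"jaw":0.42},{"dx":-0.001,"dy":0.001,"dz":-0.035,"yaw":0,"jaw":0.42},{"dx":-0.001,"dy":0.001,"dz":-0.043,"yaw":0,"jaw":0.42},{"dx":-0.001,"dy":0.001,"dz":-0.043,"yaw":0,"jaw":0.42},{"dx":-0.001,"dy":0.001,"dz":-0.043,"yaw":0,"jaw":0.42},{"dx":-0.001,"dy":0.001,"dz":-0.043,"yaw":0,"jaw":0.35},{"dx":-0.001,"dy":0.001,"dz":-0.043,"yaw":0,"jaw":0.28},{"dx":-0.001,"dy":0.001,"dz":-0.043,"yaw":0,"jaw":0.2},{"dx":-0.001,"dy":0.001,"dz":-0.043,"yaw":0,"jaw":0.1},{"dx":-0.001,"dy":0.001,"dz":-0.043,"yaw":0,"jaw":0},{"dx":-0.001,"dy":0.001,"dz":-0.043,"yaw":0,"jaw":0},{"dx":-0.001,"dy":0.001,"dz":-0.043,"yaw":0,"jaw":0}]}}

```text
clock: 22.5
eef_pos: [429.4, -161.1, 6.7]
tool_rot: [-3.137, 0.0, 1.97]
force: [0.5, 0.7, 7.8]
width: 16.0
gripper_force: 58.5
```

{"method": "arm_command", "body": {"deltas": [{"dx":0,"dy":0,"dz":0.01,"yaw":0,"jaw":0},{"dx":0,"dy":0,"dz":0.03,"yaw":0,"jaw":0},{"dx":0,"dy":0,"dz":0.06,"yaw":0,"jaw":0},{"dx":0,"dy":0,"dz":0.09,"yaw":0,"jaw":0},{"dx":0.002,"dy":0.02,"dz":0.1,"yaw":0,"jaw":0},{"dx":0.004,"dy":0.06,"dz":0.1,"yaw":0,"jaw":0},{"dx":0.007,"dy":0.105,"dz":0.1,"yaw":0,"jaw":0},{"dx":0.01,"dy":0.15,"dz":0.1,"yaw":0,"jaw":0},{"dx":0.014,"dy":0.195,"dz":0.1,"yaw":0,"jaw":0},{"dx":0.017,"dy":0.24,"dz":0.1,"yaw":0,"jaw":0},{"dx":0.02,"dy":0.285,"dz":0.1,"yaw":0,"jaw":0},{"dx":0.023,"dy":0.33,"dz":0.1,"yaw":0,"jaw":0},{"dx":0.026,"dy":0.375,"dz":0.1,"yaw":0,"jaw":0},{"dx":0.03,"dy":0.42,"dz":0.1,"yaw":0,"jaw":0},{"dx":0.033,"dy":0.455,"dz":0.1,"yaw":0,"jaw":0},{"dx":0.033,"dy":0.472,"dz":0.1,"yaw":0,"jaw":0},{"dx":0.033,"dy":0.472,"dz":0.1,"yaw":0,"jaw":0},{"dx":0.033,"dy":0.472,"dz":0.1,"yaw":0,"jaw":0},{"dx":0.033,"dy":0.472,"dz":0.1,"yaw":0,"jaw":0}]}}

```text
clock: 24.4
eef_pos: [461.7, 308.9, 106.1]
tool_rot: [-3.135, 0.0, 1.967]
force: [1.0, 0.6, -0.5]
width: 15.7
gripper_force: 58.6
```

```bash
python3 - <<'E'
from h import *
from scipy.optimize import least_squares
im,d=snap('top','t10');im2,d2=snap('side','s10')
# side: cover flat-top plane and knob from depth
for n,dd in(('top',d),('side',d2)):
    P=cloud(n,dd).reshape(-1,3);P=P[dd.ravel()>0];r=np.hypot(P[:,0]-501.5,P[:,1]+284.5)
    K=P[(r<25)&(P[:,2]>61)&(P[:,2]<72)];print(n,'knob top',len(K),K.mean(0).round(1) if len(K) else'')
    for lo,hi in((0,10),(14,32),(36,55),(58,62),(64.5,67.5)):
        q=P[(r>lo)&(r<hi),2];print((lo,hi),np.percentile(q,[10,50,90]).round(1))
    Q=P[(r>15)&(r<31)&(P[:,2]>36)&(P[:,2]<50)]
    if len(Q)>10: print('plane',len(Q),np.linalg.lstsq(np.c_[Q[:,:2]-[501.5,-284.5],np.ones(len(Q))],Q[:,2],rcond=None)[0].round(3))
# brightness profiles: rim pixels vs flange edge across the row and column through the centre (top)
g=im.astype(int)
print('row195 L',[tuple(x) for x in g[195,402:413]],'\nR',[tuple(x) for x in g[195,449:460]])
print('col431 T',[tuple(x) for x in g[167:178,431]],'\nB',[tuple(x) for x in g[213:224,431]])
E
```

```text
top knob top 61 [ 499.8 -285.3   65.2]
(0, 10) [45.4 64.7 66.8]
(14, 32) [39.5 41.4 43.5]
(36, 55) [34.5 38.4 41.3]
(58, 62) [ 7.6 23.5 31.9]
(64.5, 67.5) [2.1 5.4 7.3]
plane 366 [-7.0000e-03  7.0000e-03  4.1437e+01]
side knob top 45 [ 499.5 -284.    65.7]
(0, 10) [44.3 59.6 66.8]
(14, 32) [40.7 42.3 43.8]
(36, 55) [34.6 39.  41.5]
(58, 62) [ 8.4 18.9 30.6]
(64.5, 67.5) [1.4 5.2 7.5]
plane 190 [ 8.0000e-03 -2.0000e-03  4.2346e+01]
row195 L [(np.int64(65), np.int64(72), np.int64(75)), (np.int64(60), np.int64(67), np.int64(70)), (np.int64(33), np.int64(44), np.int64(64)), (np.int64(32), np.int64(68), np.int64(117)), (np.int64(78), np.int64(103), np.int64(143)), (np.int64(133), np.int64(144), np.int64(151)), (np.int64(56), np.int64(70), np.int64(83)), (np.int64(43), np.int64(58), np.int64(72)), (np.int64(64), np.int64(80), np.int64(94)), (np.int64(73), np.int64(89), np.int64(100)), (np.int64(78), np.int64(97), np.int64(111))] 
R [(np.int64(105), np.int64(124), np.int64(137)), (np.int64(95), np.int64(113), np.int64(123)), (np.int64(89), np.int64(108), np.int64(122)), (np.int64(89), np.in
[... 654 characters left out ...]
 np.int64(142)), (np.int64(77), np.int64(95), np.int64(114)), (np.int64(89), np.int64(105), np.int64(118)), (np.int64(93), np.int64(110), np.int64(124)), (np.int64(106), np.int64(125), np.int64(138))] 
B [(np.int64(105), np.int64(125), np.int64(138)), (np.int64(93), np.int64(110), np.int64(126)), (np.int64(70), np.int64(85), np.int64(96)), (np.int64(71), np.int64(90), np.int64(105)), (np.int64(73), np.int64(90), np.int64(105)), (np.int64(71), np.int64(88), np.int64(104)), (np.int64(62), np.int64(74), np.int64(88)), (np.int64(120), np.int64(136), np.int64(148)), (np.int64(49), np.int64(70), np.int64(101)), (np.int64(62), np.int64(70), np.int64(76)), (np.int64(64), np.int64(73), np.int64(75))]
```

{"method": "arm_command", "body": {"deltas": [{"dx":0,"dy":0.001,"dz":-0.03,"yaw":0,"jaw":0},{"dx":0,"dy":0.001,"dz":-0.06,"yaw":0,"jaw":0},{"dx":0,"dy":0.001,"dz":-0.08,"yaw":0,"jaw":0},{"dx":0,"dy":0.001,"dz":-0.09,"yaw":0,"jaw":0},{"dx":0,"dy":0.001,"dz":-0.0935,"yaw":0,"jaw":0},{"dx":0,"dy":0.001,"dz":-0.0935,"yaw":0,"jaw":0},{"dx":0,"dy":0.001,"dz":-0.0935,"yaw":0,"jaw":0}]}}

```text
clock: 25.2
eef_pos: [462.4, 311.9, 13.3]
tool_rot: [-3.137, -0.001, 1.97]
force: [0.3, 0.1, -0.2]
width: 16.3
gripper_force: 58.7
```

{"method": "arm_command", "body": {"deltas": [{"dx":0,"dy":0,"dz":-0.001,"yaw":0,"jaw":0},{"dx":0,"dy":0,"dz":-0.002,"yaw":0,"jaw":0},{"dx":0,"dy":0,"dz":-0.0023,"yaw":0,"jaw":0},{"dx":0,"dy":0,"dz":-0.0023,"yaw":0,"jaw":0}]}}

```text
clock: 25.6
eef_pos: [461.9, 312.2, 10.8]
tool_rot: [-3.136, -0.001, 1.97]
force: [-0.6, -0.3, 4.4]
width: 16.3
gripper_force: 59.6
```

{"method": "arm_command", "body": {"deltas": [{"dx":0,"dy":0,"dz":0,"yaw":0,"jaw":0.25},{"dx":0,"dy":0,"dz":0,"yaw":0,"jaw":0.34},{"dx":0,"dy":0,"dz":0,"yaw":0,"jaw":0.34},{"dx":0,"dy":0,"dz":0,"yaw":0,"jaw":0.34},{"dx":0,"dy":0,"dz":0.015,"yaw":0,"jaw":0.34},{"dx":0,"dy":0,"dz":0.04,"yaw":0,"jaw":0.34},{"dx":0,"dy":0,"dz":0.08,"yaw":0,"jaw":0.55},{"dx":-0.005,"dy":-0.03,"dz":0.09,"yaw":0,"jaw":0.55},{"dx":-0.012,"dy":-0.075,"dz":0.09,"yaw":0,"jaw":0.55},{"dx":-0.02,"dy":-0.12,"dz":0.09,"yaw":0,"jaw":0.55},{"dx":-0.027,"dy":-0.165,"dz":0.09,"yaw":0,"jaw":0.55},{"dx":-0.034,"dy":-0.21,"dz":0.09,"yaw":0,"jaw":0.55},{"dx":-0.0385,"dy":-0.24,"dz":0.09,"yaw":0,"jaw":0.55},{"dx":-0.0385,"dy":-0.24,"dz":0.09,"yaw":0,"jaw":0.55},{"dx":-0.0385,"dy":-0.24,"dz":0.06,"yaw":0,"jaw":0.55},{"dx":-0.0385,"dy":-0.24,"dz":0.03,"yaw":0,"jaw":0.55},{"dx":-0.0385,"dy":-0.24,"dz":0.03,"yaw":0,"jaw":0.55},{"dx":-0.0385,"dy":-0.24,"dz":0.03,"yaw":0,"jaw":0.55},{"dx":-0.0385,"dy":-0.24,"dz":0.03,"yaw":0,"jaw":0.55}]}}

```text
clock: 27.5
eef_pos: [424.0, 72.0, 41.2]
tool_rot: [-3.137, 0.0, 1.97]
force: [-0.1, 1.0, 0.9]
width: 47.0
gripper_force: 0.0
```

```bash
python3 - <<'E'
from h import *
im,d=snap('top','t11');im2,d2=snap('side','s11')
for n,dd in(('top',d),('side',d2)):
    P=cloud(n,dd).reshape(-1,3);r=np.hypot(P[:,0]-462,P[:,1]-311.5)
    k=(r<25)&(P[:,2]>23)&(P[:,2]<45);print(n,'stem top',k.sum(),P[k].mean(0).round(1),P[k,2].max())
    k=(r<25)&(P[:,2]>13)&(P[:,2]<23);print('foot',k.sum(),P[k].mean(0).round(1))
    r=np.hypot(P[:,0]-422.5,P[:,1]-72.5);k=(r<22)&(P[:,2]>12)&(P[:,2]<20);print('flat',k.sum(),P[k].mean(0).round(1) if k.any() else '')
E
```

```text
top stem top 22 [461.  308.2  31.9] 36.68228618660066
foot 25 [460.  307.3  15.9]
flat 0 
side stem top 52 [459.6 310.   31.6] 37.07589334018223
foot 75 [458.1 310.2  15.8]
flat 124 [420.4  73.8  15.1]
```

{"method": "arm_command", "body": {"deltas": [{"dx":0,"dy":0.0005,"dz":-0.015,"yaw":0,"jaw":0.55},{"dx":0,"dy":0.0005,"dz":-0.027,"yaw":0,"jaw":0.55},{"dx":0,"dy":0.0005,"dz":-0.0335,"yaw":0,"jaw":0.55},{"dx":0,"dy":0.0005,"dz":-0.0335,"yaw":0,"jaw":0.55},{"dx":0,"dy":0.0005,"dz":-0.0335,"yaw":0,"jaw":0.55},{"dx":0,"dy":0.0005,"dz":-0.0335,"yaw":0,"jaw":0.45},{"dx":0,"dy":0.0005,"dz":-0.0335,"yaw":0,"jaw":0.38},{"dx":0,"dy":0.0005,"dz":-0.0335,"yaw":0,"jaw":0.3},{"dx":0,"dy":0.0005,"dz":-0.0335,"yaw":0,"jaw":0.1},{"dx":0,"dy":0.0005,"dz":-0.0335,"yaw":0,"jaw":0},{"dx":0,"dy":0.0005,"dz":-0.0335,"yaw":0,"jaw":0},{"dx":0,"dy":0.0005,"dz":-0.0335,"yaw":0,"jaw":0}]}}

```text
clock: 28.8
eef_pos: [424.2, 72.6, 8.2]
tool_rot: [-3.135, -0.001, 1.97]
force: [-1.6, -0.1, 7.7]
width: 25.6
gripper_force: 58.5
```

{"method": "arm_command", "body": {"deltas": [{"dx":0,"dy":0,"dz":0.01,"yaw":0,"jaw":0},{"dx":0,"dy":0,"dz":0.03,"yaw":0,"jaw":0},{"dx":0,"dy":0,"dz":0.06,"yaw":0,"jaw":0},{"dx":0,"dy":0,"dz":0.08,"yaw":0,"jaw":0},{"dx":0.008,"dy":0.02,"dz":0.08,"yaw":0,"jaw":0},{"dx":0.02,"dy":0.055,"dz":0.08,"yaw":0,"jaw":0},{"dx":0.033,"dy":0.093,"dz":0.08,"yaw":0,"jaw":0},{"dx":0.046,"dy":0.13,"dz":0.08,"yaw":0,"jaw":0},{"dx":0.057,"dy":0.16,"dz":0.08,"yaw":0,"jaw":0},{"dx":0.0635,"dy":0.178,"dz":0.08,"yaw":0,"jaw":0},{"dx":0.0635,"dy":0.178,"dz":0.08,"yaw":0,"jaw":0},{"dx":0.0635,"dy":0.178,"dz":0.08,"yaw":0,"jaw":0},{"dx":0.0635,"dy":0.178,"dz":0.05,"yaw":0,"jaw":0},{"dx":0.0635,"dy":0.178,"dz":0.025,"yaw":0,"jaw":0},{"dx":0.0635,"dy":0.178,"dz":0.01,"yaw":0,"jaw":0},{"dx":0.0635,"dy":0.178,"dz":0.007,"yaw":0,"jaw":0},{"dx":0.0635,"dy":0.178,"dz":0.007,"yaw":0,"jaw":0},{"dx":0.0635,"dy":0.178,"dz":0.007,"yaw":0,"jaw":0}]}}

```text
clock: 30.6
eef_pos: [488.2, 250.2, 15.4]
tool_rot: [-3.135, -0.001, 1.969]
force: [-0.4, -0.6, 0.5]
width: 25.4
gripper_force: 59.0
```

{"method": "arm_command", "body": {"deltas": [{"dx":0,"dy":0,"dz":-0.0015,"yaw":0,"jaw":0},{"dx":0,"dy":0,"dz":-0.003,"yaw":0,"jaw":0},{"dx":0,"dy":0,"dz":-0.003,"yaw":0,"jaw":0},{"dx":0,"dy":0,"dz":-0.003,"yaw":0,"jaw":0},{"dx":0,"dy":0,"dz":-0.003,"yaw":0,"jaw":0.35},{"dx":0,"dy":0,"dz":-0.003,"yaw":0,"jaw":0.42},{"dx":0,"dy":0,"dz":-0.003,"yaw":0,"jaw":0.42},{"dx":0,"dy":0,"dz":-0.003,"yaw":0,"jaw":0.42},{"dx":0,"dy":0,"dz":0.02,"yaw":0,"jaw":0.42},{"dx":0,"dy":0,"dz":0.06,"yaw":0,"jaw":0.42},{"dx":0,"dy":0,"dz":0.11,"yaw":0,"jaw":0.42},{"dx":-0.08,"dy":0,"dz":0.16,"yaw":0,"jaw":0.42},{"dx":-0.08,"dy":-0.15,"dz":0.16,"yaw":0,"jaw":0.42},{"dx":-0.08,"dy":-0.2,"dz":0.16,"yaw":0,"jaw":0.42},{"dx":-0.08,"dy":-0.2,"dz":0.16,"yaw":0,"jaw":0.42},{"dx":-0.08,"dy":-0.2,"dz":0.16,"yaw":0,"jaw":0.42},{"dx":-0.08,"dy":-0.2,"dz":0.16,"yaw":0,"jaw":0.42}]}}

```text
clock: 32.3
eef_pos: [406.4, 44.9, 175.6]
tool_rot: [-3.134, 0.001, 1.96]
force: [0.7, 0.9, 0.8]
width: 35.9
gripper_force: 0.0
```

```bash
python3 - <<'E'
from h import *
im,d=snap('top','t12');im2,d2=snap('side','s12')
for n,dd,f in(('top',d,im),('side',d2,im2)):
    P=cloud(n,dd).reshape(-1,3)
    for nm,c,lo,hi in(('stem',(462,311.5),25,45),('foot',(462,311.5),13,24),('flat',(488,251),14,26),('covertop',(501.5,-284.5),37,48),('knob',(501.5,-284.5),58,72),('loupe',(422.5,-81.5),20,40),('oil',(509,-148.5),20,40),('pot',(526.5,137),10,30)):
        k=(np.hypot(P[:,0]-c[0],P[:,1]-c[1])<25)&(P[:,2]>lo)&(P[:,2]<hi);print(n,nm,k.sum(),P[k].mean(0).round(1) if k.any() else '')
    w=(f.min(2)>110).ravel();
    for c in((462,311),(488,251)):
        k=w&(np.hypot(P[:,0]-c[0],P[:,1]-c[1])<30)&(P[:,2]<50);print(' white',k.sum(),P[k].mean(0).round(1),np.ptp(P[k],axis=0).round(0))
    k=P[w&(np.hypot(P[:,0]-488,P[:,1]-251)<25)&(P[:,2]<40)];print(' flat slope',np.linalg.lstsq(np.c_[k[:,:2]-k[:,:2].mean(0),np.ones(len(k))],k[:,2],rcond=None)[0].round(2))
E
```

```text
top stem 19 [461.1 308.8  33. ]
top foot 25 [461.5 306.   15.7]
top flat 90 [485.9 250.8  19.1]
top covertop 243 [ 501.7 -282.4   41.8]
top knob 66 [ 499.7 -284.3   65. ]
top loupe 52 [424.  -84.2  29.8]
top oil 76 [ 511.1 -149.7   22.3]
top pot 170 [533.7 132.3  17.6]
 white 42 [462.9 308.6  20.2] [19. 24. 30.]
 white 90 [486.1 252.   18.7] [24. 30. 17.]
 flat slope [ 0.   -0.16 18.67]
side stem 47 [459.9 310.   32.3]
side foot 77 [458.2 310.3  16. ]
side flat 168 [484.  251.9  19.2]
side covertop 151 [ 499.5 -279.6   42.7]
side knob 55 [ 499.2 -283.5   64.6]
side loupe 126 [425.3 -84.2  27.9]
side oil 14 [ 509.  -159.6   22.2]
side pot 342 [526.6 137.2  18.2]
 white 115 [460.2 310.9  19.9] [30. 21. 30.]
 white 160 [485.9 252.4  18.9] [35. 26. 17.]
 flat slope [-0.16 -0.11 18.92]
```

```bash
python3 -c "
from cell import *
print(finish_job())"
```

```text
the job is handed in; nothing more can be done
None
```

Both kits are made up and the job is handed in at about 32 s: the barrel and arbor stand one in each half of the blue tray under the seated dust cover (about 2 mm off centre), the stepped and flat dies stand one in each compartment of the wooden tray, and the arm was not seen to touch the loupe, oil cup or green pot, though I did not measure their positions again.

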